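# Fetch the bisque pot from behind the glaze jars

### The arm

A 6-joint arm with a two-finger parallel gripper is mounted at the origin on the work surface. World frame = base frame: x ahead of the robot, y to its left, z up, the work surface at z = 0. Lengths are in m, angles in rad, forces in N, time in s.
With the tool pointing down it reaches from about 0.275 to 0.875 m from the base axis. Payload 12.5 kg.
Tool frame: the origin (TCP) lies at the very end of the fingers, on their centre line; the grasp point (between the pads) lies 19 mm behind it; z points along the fingers, y is the line along which they close (so a half turn about z gives the same grasp; the last joint's range is limited). The gripper opens to 85 mm and grips with 20 to 120 N. Pads are 22 mm wide; open, the fingers measure 114 mm over their backs; the gripper's body (76 mm by 85 mm) begins 54 mm behind the grasp point. The pads swing forward as they close: fully open they stand 13 mm farther back than shut.
Start: joints at [1.129, 0.351, 1.652, -0, 1.139, -0.085], TCP at [0.192, 0.515, 0.21] pointing down, gripper open.
Joint ranges: [-2.75, 2.75], [-0.79, 2.1], [0.01, 2.65], [-1.57, 4.71], [0.07, 3.14], [-2.87, 2.87]. Speed limits (rad/s): [2.22, 2.22, 2.79, 3.14, 3.14, 3.14].

### API

Orientations are given as a 3x3 rotation matrix whose columns are the frame's x, y, z axes.
In Python, from bench import manip gives the robot as it stands. Calls block until the motion is done:
- manip.move_ptp(position, orientation): joint-space move of the TCP to a pose.
- manip.move_l(position, attitude=None, max_speed=0.15): straight line of the TCP; attitude=None keeps the orientation; max_speed is the mean speed in m/s.
- manip.move_j(angles): joint-space move.
- manip.set_gripper(opening, effort=None): opening from 0.0 (shut) to 1.0 (fully open); effort is the grip in N (None keeps the last); returns when the fingers have stopped.
- manip.dwell(seconds).
- manip.inverse_kinematics(position, orientation): joint angles nearest the present ones, or None.
- manip.grab_frame(name): name is "side" or "top" or "wrist"; returns (picture, depth): 480x640x3 uint8, red, green, blue; 480x640 float32, m along the optical axis (not along the pixel's ray), 0 where there is no reading.
- manip.get_calibration(name): a dict with "camera_matrix" (3x3 intrinsics, pixels), "R" (3x3) and "t" (3): a world point X has camera coordinates R X + t. Camera axes: x right, y down, z forward; pixel columns grow to the right and rows downward; lengths in m; the calibration is good to about 2 mm. A picture is of the moment at which its call begins: read the wrist's pose just before it. get_calibration takes no time and is no camera call; for the wrist camera it gives the pose at the moment of the call.
A pose or a line that the arm cannot do raises manip.Unreachable and nothing moves.
- manip.sign_off(): hands the job in; it is judged then, once.
Trained networks look in the newest picture that a camera, given by its name, has taken for a name from the list of things; names that differ only in an ending like _2 or _b are one class to them, and where a whole thing is asked for, a point or a joint stands for the part that bears it (a point fixed in the world has none). Each returns a list of dicts, best first, with "confidence" (0 to 1); they miss things now and then, are a little off and sometimes report something else, mostly with a low value. They report only what shows in the picture. A call takes as long as a camera call. They do not tell look-alikes from the thing itself.
- manip.look_for(camera, name): "at" ([x, y, z] in m, in world coordinates, good to about 4 mm: the middle of the surface that is visible of it).
Readings, each from a call of its own:
- manip.current_time(): time.
- manip.current_qpos(): joint angles.
- manip.current_joint_vel(): joint speeds.
- manip.current_joint_torque(): joint torques, N m.
- manip.current_ee_pos(): TCP position.
- manip.current_tcp_rot(): TCP orientation.
- manip.current_force(): force on the tool from outside, world axes, zero at the start.
- manip.current_ft_torque(): the same for the moment, N m.
- manip.current_grip_width(): opening from 0.0 (shut) to 1.0 (fully open).
- manip.current_grip_force(): force on a finger pad.
Only numpy, scipy, OpenCV 4.12 (cv2) and the standard library are available. Lean on these libraries where they do the work, as an engineer would, in place of code of your own. Each camera call takes 0.05 s, during which the arm holds its last target. There are 200 camera calls.

### The job

The little terracotta pot on the ware board is hemmed in by two glaze jars: stand both jars upright in the dark side tray first. With both jars waiting there, take the terracotta pot out and nest it upright and fully down inside the blue cover pot, lowering it gently rather than dropping it. Only then put each jar back upright in the middle of the tile of its own colour, without knocking anything over or shifting the white cover pot or the brush.

Things in the scene. Friction and masses are not known exactly. Their poses are not given: they have to be found in the camera images.
- board: Fixed pale wooden ware board, 190 x 230 mm, 16 mm thick. Origin at its underside, below where the terracotta pot starts (within 3 mm). x points to its back edge, away from the robot. A fixed white kiln post, 36 mm across, 100 mm tall above the board, stands at x = +67, y = 0 mm; the tiles lie at about x = -36, y = +61 and -61 mm (which is which varies).
- tile_yellow: Fixed round yellow glaze-sample tile, 80 mm in diameter, 6 mm thick, lying on the ware board: the home of the yellow-lidded jar. Origin at the centre of its underside (so the jar stands 6 mm above it), z up.
- tile_green: Fixed round green glaze-sample tile, 80 mm in diameter, 6 mm thick, lying on the ware board: the home of the green-lidded jar. Origin at the centre of its underside (so the jar stands 6 mm above it), z up.
- tray: Fixed dark steel open tray, 230 mm (along its x) x 130 mm (along its y), outside height 14 mm, walls 5 mm, floor 5 mm thick. Origin at the centre of its underside, z up. It lies left or right of the ware board; the side area for both jars, empty at the start.
- pot: Loose empty terracotta flowerpot, 85 mm tall: tapered body 40 mm across at the foot, 54 mm at 60 mm height, then an upright collar 60 mm across up to the rim (grip it there, from outside); about 0.18 kg. Origin at the centre of its underside, z up. It starts between the jars and the kiln post. Fully nested, its foot is 6 mm above the cover pot's origin and 31 mm of it stand above that rim.
- planter_blue: Loose dark blue glazed cover pot, open, round, tapered: 60 mm tall, outside 78 mm across at the rim, 60 mm at the foot, wall 5 mm, inner floor 6 mm above the foot, inside 68 mm across at the mouth, 50 mm at the floor; 0.7 kg. Origin at the centre of its underside, z up. Stands with the other cover pot on a 6 mm grey slab. The target for the terracotta pot.
- planter_white: Loose white glazed cover pot, open, round, tapered: 60 mm tall, outside 78 mm across at the rim, 60 mm at the foot, wall 5 mm, inner floor 6 mm above the foot, inside 68 mm across at the mouth, 50 mm at the floor; 0.7 kg. Origin at the centre of its underside, z up. Stands with the other cover pot on a 6 mm grey slab. Bystander of the same shape, to be left alone.
- jar_yellow: Loose closed glaze jar, white plastic with one yellow screw lid and yellow band round its side: a plain upright cylinder 54 mm in diameter (lid 56 mm), 90 mm tall, about 0.25 kg. Origin at the centre of its underside, z up along its axis. It starts standing on the yellow tile. Its edge is then only about 12 mm from the terracotta pot.
- jar_green: Loose closed glaze jar, white plastic with one green screw lid and green band round its side: a plain upright cylinder 54 mm in diameter (lid 56 mm), 90 mm tall, about 0.25 kg. Origin at the centre of its underside, z up along its axis. It starts standing on the green tile. Its edge is then only about 12 mm from the terracotta pot.
- brush: Loose brush with a wooden handle, 180 mm long, lying on the table between the robot and the ware board. Bystander, to be left alone. Origin at its middle, x along it.
Mind the look-alikes: they are no part of the job. There is more than one size of the jar_yellow; the one meant has the size given above. Of the things that look like the pot, the larger one is meant.

How it is judged:
On the way, in this order (a step that is already met when the one before it is completed fails the run):
1. both jars stand upright and released in the side tray (x of jar_yellow in the frame of tray between -0.11 and 0.11 m and y of jar_yellow in the frame of tray between -0.06 and 0.06 m and z of each of jar_yellow, jar_green in the frame of tray below 0.012 m and angle between each of jar_yellow, jar_green's own z axis and vertical below 0.12 rad and contact force between each of jar_yellow, jar_green and the fingers below 0.3 N and x of jar_green in the frame of tray between -0.11 and 0.11 m and y of jar_green in the frame of tray between -0.06 and 0.06 m), for 0.2 s.
2. the terracotta pot is nested fully down in the blue cover pot and let go, both jars still in the tray (horizontal distance between pot and planter_blue below 0.01 m and z of pot in the frame of planter_blue between 0.002 and 0.01 m and angle between each of pot, planter_blue's own z axis and vertical below 0.1 rad and contact force between pot and the fingers below 0.3 N and x of jar_yellow in the frame of tray between -0.11 and 0.11 m and y of jar_yellow in the frame of tray between -0.06 and 0.06 m and z of each of jar_yellow, jar_green in the frame of tray below 0.012 m and angle between each of jar_yellow, jar_green's own z axis and vertical below 0.12 rad and x of jar_green in the frame of tray between -0.11 and 0.11 m and y of jar_green in the frame of tray between -0.06 and 0.06 m), for 0.2 s.
At the end, for the whole second after the job is handed in: Terracotta pot upright (0.1 rad) in the blue cover pot, within 10 mm of its axis, foot on its inner floor (origin 2 to 10 mm above the cover pot's); each jar upright (0.1 rad) on the tile of its own colour, within 14 mm of its centre; all at rest and released (horizontal distance between pot and planter_blue below 0.01 m and z of pot in the frame of planter_blue between 0.002 and 0.01 m and angle between each of pot, planter_blue, jar_yellow, jar_green's own z axis and vertical below 0.1 rad and linear speed of each of pot, jar_yellow, jar_green below 0.02 m/s and horizontal distance between jar_yellow and tile_yellow below 0.014 m and z of jar_yellow in the frame of tile_yellow between 0.003 and 0.01 m and horizontal distance between jar_green and tile_green below 0.014 m and z of jar_green in the frame of tile_green between 0.003 and 0.01 m); the robot touches nothing.
It fails at once if the white cover pot is shifted by more than 20 mm (distance of planter_white from where it was at the start of the episode above 0.02 m).
It fails at once if the brush is shifted by more than 20 mm (distance of brush from where it was at the start of the episode above 0.02 m).
It fails at once if a jar or a pot is knocked over (tilted more than 0.8 rad) (angle between any of jar_yellow, jar_green, pot, planter_blue, planter_white's own z axis and vertical above 0.8 rad).
It fails at once if the terracotta pot is dropped into the blue cover pot (faster than 0.6 m/s inside or just above it) (horizontal distance between pot and planter_blue below 0.03 m and z of pot in the frame of planter_blue below 0.06 m and linear speed of pot above 0.6 m/s).
It also fails if it takes over 115 s, if anything falls off the work surface, if the arm or the gripper's body presses on something with over 40 N, if the wrist force passes 120 N, or if a joint passes its speed limit or range.

## Working session

There is one attempt and no reset: what is moved stays moved. The work goes in short steps, each a Python script; the robot and the scene stay as the last script left them, time stands still between calls to the robot, and variables do not carry over. Pictures are saved under pics/ and viewed, at most 14 in all, crops included, and the job is handed in when it is done.

```bash
ls; mkdir -p pics; python3 - <<'E'
from bench import manip as m
import cv2,numpy as np
for c in ["top","side"]:
    p,d=m.grab_frame(c); cv2.imwrite(f"pics/{c}0.png",p[:,:,::-1]); np.savez(f"{c}0.npz",p=p,d=d)
    k=m.get_calibration(c); print(c,np.round(k["R"],3).tolist(),np.round(k["t"],3),np.round(k["camera_matrix"],1).tolist())
    for n in ["board","tile_yellow","tile_green","tray","pot","planter_blue","planter_white","jar_yellow","jar_green","brush"]:
        K=k["camera_matrix"]
        for r in m.look_for(c,n)[:4]:
            q=K@(k["R"]@np.array(r["at"])+k["t"]); print(n,np.round(r["at"],3),round(r["confidence"],2),(q[:2]/q[2]).astype(int))
print(m.current_time())
E
```

```text
pics
top [[-0.011, -1.0, 0.007], [-0.994, 0.01, -0.112], [0.112, -0.008, -0.994]] [-0.022  0.623  0.962] [[493.4, 0.0, 318.1], [0.0, 493.4, 239.8], [0.0, 0.0, 1.0]]
board [0.655 0.033 0.013] 0.9 [288 226]
tile_yellow [0.554 0.059 0.023] 0.93 [275 274]
tile_green [ 0.586 -0.031  0.019] 0.75 [319 258]
tray [ 0.52  -0.319  0.004] 0.65 [459 289]
pot [0.624 0.035 0.075] 0.7 [285 237]
pot [ 0.822 -0.01   0.042] 0.68 [308 143]
planter_blue [0.555 0.314 0.037] 0.76 [146 275]
planter_blue [0.568 0.082 0.117] 0.69 [258 264]
planter_white [0.431 0.286 0.034] 0.73 [159 337]
jar_yellow [0.387 0.078 0.112] 0.86 [260 365]
jar_yellow [0.568 0.083 0.115] 0.76 [258 265]
jar_yellow [0.441 0.143 0.062] 0.75 [230 333]
jar_green [ 0.608 -0.041  0.11 ] 0.91 [324 243]
jar_green [ 0.392 -0.004  0.02 ] 0.63 [306 355]
brush [ 0.393 -0.003  0.017] 0.91 [306 354]
side [[0.912, -0.409, 0.014], [-0.194, -0.461, -0.866], [0.361, 0.788, -0.5]] [-0.564  0.169  0.835] [[460.8, 0.0, 324.3], [0.0, 460.8, 236.7], [0.0, 0.0, 1.0]]
board [0.62  0.045 0.093] 0.65 [317 214]
board [ 0.657 -0.001  0.012] 0.61 [340 250]
tile_green [ 0.592 -0.058  0.026] 0.59 [324 264]
tray [ 0.51  -0.328  0.001] 0.82 [345 370]
pot [0.615 0.045 0.093] 0.71 [315 214]
pot [ 0.81  -0.02   0.045] 0.62 [402 229]
planter_blue [0.553 0.283 0.049] 0.72 [259 195]
planter_white [0.432 0.291 0.06 ] 0.78 [212 197]
jar_yellow [0.381 0.058 0.079] 0.95 [211 236]
jar_yellow [0.566 0.057 0.08 ] 0.89 [293 220]
jar_yellow [0.444 0.134 0.045] 0.82 [233 229]
jar_green [ 0.596 -0.056  0.087] 0.97 [326 238]
brush [ 0.395 -0.014  0.019] 0.59 [229 276]
1.1
```

View pics/top0.png

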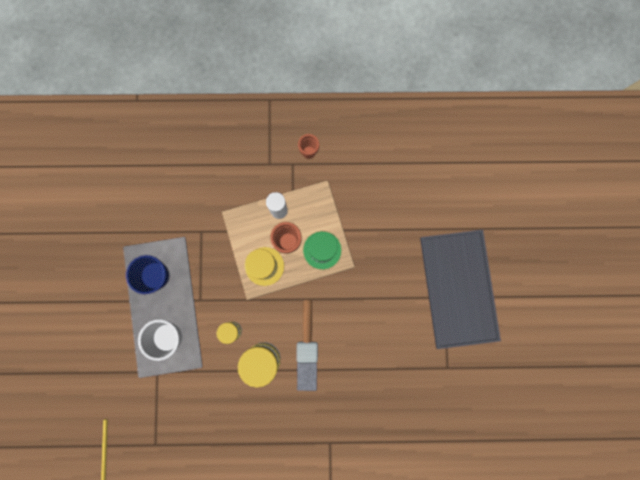

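View pics/side0.png

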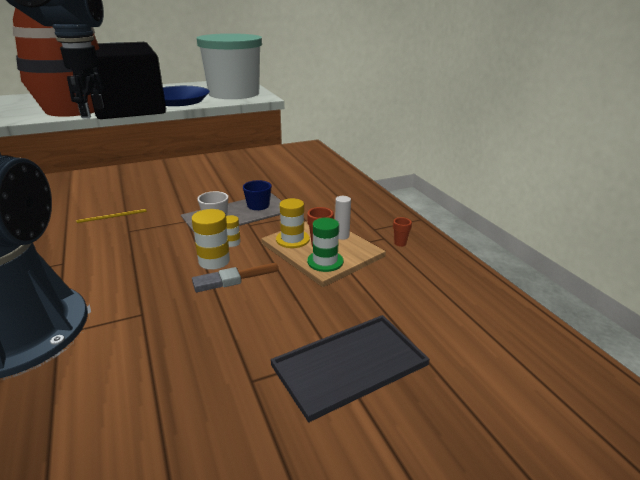

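Top view: the yellow jar candidates are the one on the tile (258,264), a large one (258,367) and a small one (227,333). The task says jar_yellow stands on the yellow tile and is 90 mm tall, so (258,264) fits. The pot candidates are (286,237) on the board and a small one at (309,146), and the larger one on the board fits. I'll confirm both in a wrist close-up and measure there.

```bash
cat > h.py <<'E'
from bench import manip as m
import cv2,numpy as np
def down(yaw):
    "tool pointing down, finger closing axis (tool y) at angle yaw from world x"
    y=np.array([np.cos(yaw),np.sin(yaw),0]); z=np.array([0,0,-1.]); return np.column_stack([np.cross(y,z),y,z])
def cloud(c,name=None):
    k=m.get_calibration(c); p,d=m.grab_frame(c)
    if name: cv2.imwrite(f"pics/{name}.png",p[:,:,::-1])
    v,u=np.mgrid[:480,:640]; K=k["camera_matrix"]
    X=np.stack([(u-K[0,2])/K[0,0]*d,(v-K[1,2])/K[1,1]*d,d],-1)
    W=(X-k["t"])@k["R"]; W[d<=0]=np.nan
    return p,W,k
def hsv(p): return cv2.cvtColor(p,cv2.COLOR_RGB2HSV)
def pts(W,mask,c,r,z0,z1):
    with np.errstate(invalid="ignore"):
        return W[mask&(np.hypot(W[...,0]-c[0],W[...,1]-c[1])<r)&(W[...,2]>z0)&(W[...,2]<z1)]
def circ(P):
    "min enclosing circle of the xy outline, outliers trimmed by eroding: centre, dia"
    c,r=cv2.minEnclosingCircle(P[:,:2].astype(np.float32)); return np.round([*c,2*r,np.median(P[:,2]),len(P)],4)
E
python3 - <<'E'
from h import *
def cam_at(x,y,z,yaw):
    m.move_ptp([x,y,z],down(yaw))
for i,(x,y,z,yaw) in enumerate([(0.5,0.03,0.33,np.pi/2),(0.5,0.25,0.33,np.pi/2)]):
    try: cam_at(x,y,z,yaw)
    except m.Unreachable as e: print("unreach",i); continue
    p,W,k=cloud("wrist",f"w{i}"); np.savez(f"w{i}.npz",p=p,W=W)
    print(i,np.round(m.current_ee_pos(),3),"cam",np.round(-k["R"].T@k["t"],3),np.round(k["R"][2],3),k["camera_matrix"][0,0])
print(m.current_time())
E
```

```text
0 [0.5   0.031 0.33 ] cam [0.426 0.031 0.494] [ 0.287  0.    -0.958] 357.1992293941269
1 [0.5   0.249 0.33 ] cam [0.426 0.25  0.494] [ 0.288 -0.    -0.958] 357.1992293941269
4.1917
```

View pics/w0.png

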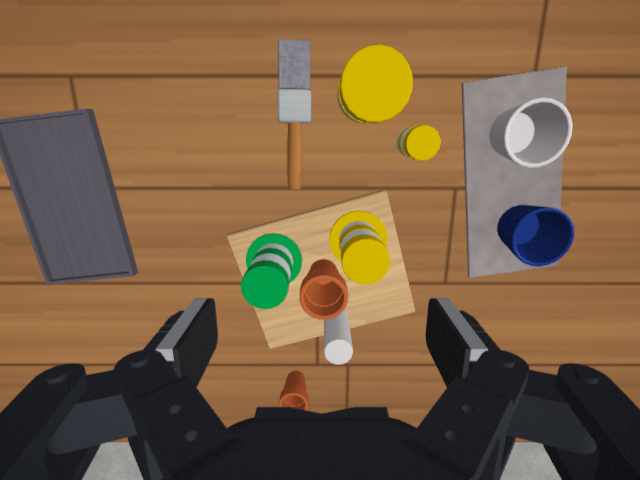

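View pics/w1.png

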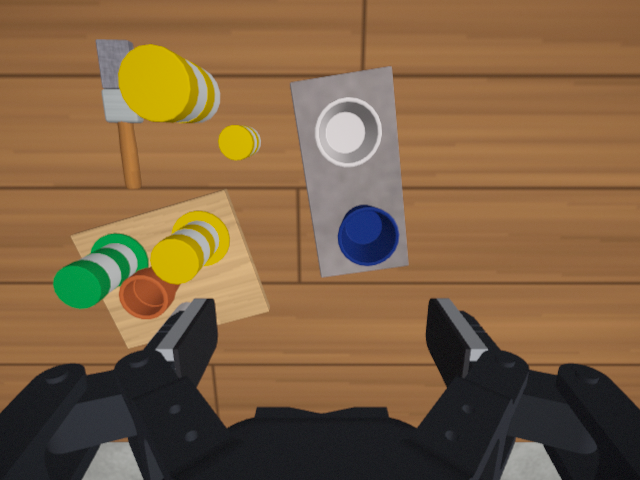

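w0 (image right is +y, down is away from the robot): the jar on the yellow tile is at (364,262), the big look-alike at (376,84) and the small one at (423,142). The green jar is at (265,284), the terracotta pot at (324,292), the small pot at (294,402), the blue cover pot at (536,235) and the tray at left (68,195). Next I'll measure lid circles from both wrist views and the top camera, plus an enlarged crop.

```bash
python3 - <<'E'
from h import *
a=cv2.imread("pics/w0.png")[30:350,220:600]; cv2.imwrite("pics/crop.png",cv2.resize(a,None,fx=2,fy=1.8,interpolation=cv2.INTER_CUBIC))
views={}
for i in (0,1):
    z=np.load(f"w{i}.npz"); views[f"w{i}"]=(z["p"],z["W"])
p,W,k=cloud("top"); views["top"]=(p,W)
p,W,k=cloud("side"); views["side"]=(p,W)
for n,(p,W) in views.items():
    H=hsv(p); h,s,v=H[...,0],H[...,1],H[...,2]
    Y=(h>20)&(h<33)&(s>150); G=(h>45)&(h<80)&(s>120); T=(h<12)&(s>130); B=(h>105)&(h<130)&(s>120)
    for nm,M,c,r,z0,z1 in [("yl",Y,(.56,.07),.06,.10,.125),("ybig",Y,(.39,.07),.07,.09,.14),("ysm",Y,(.44,.14),.04,.03,.09),("ytile",Y,(.56,.07),.07,.015,.03),
        ("gl",G,(.6,-.045),.06,.10,.125),("gtile",G,(.6,-.045),.07,.015,.03),("potrim",T,(.63,.035),.05,.09,.11),("potsm",T,(.82,-.01),.05,.03,.1),("bluerim",B,(.555,.3),.07,.058,.075),("blueall",B,(.555,.3),.07,.0,.12)]:
        P=pts(W,M,c,r,z0,z1)
        if len(P)>15: print(n,nm,circ(P),"zmax",round(np.nanpercentile(P[:,2],98),4))
    M=(W[...,2]<.02)&(W[...,2]>-.01)&(v<95)&(s<120)
    P=pts(W,M,(.52,-.32),.17,-.01,.02)
    if len(P)>50: 
        r=cv2.minAreaRect(P[:,:2].astype(np.float32)); print(n,"tray",r, "zp",np.percentile(P[:,2],[5,50,95]).round(4))
E
```

```text
w0 yl [5.691e-01 8.180e-02 5.610e-02 1.123e-01 1.848e+03] zmax 0.114
w0 ybig [3.826e-01 8.550e-02 7.160e-02 1.155e-01 4.467e+03] zmax 0.1172
w0 ysm [4.395e-01 1.495e-01 4.030e-02 6.510e-02 1.035e+03] zmax 0.0668
w0 ytile [5.807e-01 8.120e-02 1.009e-01 2.240e-02 8.950e+02] zmax 0.0242
w0 gl [ 6.014e-01 -3.500e-02  5.600e-02  1.123e-01  1.754e+03] zmax 0.1139
w0 gtile [ 6.01e-01 -3.54e-02  7.88e-02  2.24e-02  8.16e+02] zmax 0.0242
w0 potrim [6.193e-01 3.430e-02 5.970e-02 1.007e-01 8.900e+02] zmax 0.1028
w0 potsm [ 8.109e-01 -9.700e-03  4.300e-02  4.850e-02  6.300e+02] zmax 0.0626
w0 bluerim [5.534e-01 3.085e-01 7.810e-02 6.530e-02 1.053e+03] zmax 0.0677
w0 blueall [5.534e-01 3.085e-01 7.810e-02 4.490e-02 3.501e+03] zmax 0.0672
w0 tray ((0.5233365297317505, -0.31691575050354004), (0.23528562486171722, 0.13279011845588684), 6.260265350341797) zp [0.004  0.0059 0.0147]
w1 yl [5.686e-01 8.260e-02 5.650e-02 1.123e-01 1.933e+03] zmax 0.114
w1 ybig [3.825e-01 8.610e-02 7.190e-02 1.155e-01 4.827e+03] zmax 0.1172
w1 ysm [4.397e-01 1.500e-01 4.050e-02 6.510e-02 1.000e+03] zmax 0.0668
w1 ytile [5
[... 1523 characters left out ...]
e+02] zmax 0.0686
side ytile [5.692e-01 7.840e-02 8.320e-02 2.360e-02 2.310e+02] zmax 0.026
side gl [ 6.018e-01 -3.820e-02  5.670e-02  1.132e-01  3.860e+02] zmax 0.1153
side gtile [ 6.016e-01 -3.950e-02  8.050e-02  2.350e-02  2.730e+02] zmax 0.0258
side potrim [6.193e-01 3.150e-02 6.080e-02 9.960e-02 2.180e+02] zmax 0.1041
side potsm [ 8.121e-01 -1.220e-02  4.930e-02  5.330e-02  3.050e+02] zmax 0.0637
side bluerim [5.517e-01 3.060e-01 8.150e-02 6.410e-02 2.010e+02] zmax 0.0692
side blueall [5.516e-01 3.074e-01 8.370e-02 5.020e-02 6.570e+02] zmax 0.0683
side tray ((0.5270004868507385, -0.3119840919971466), (0.2444697469472885, 0.1468905508518219), 6.5393829345703125) zp [0.0049 0.007  0.0159]
```

View pics/crop.png

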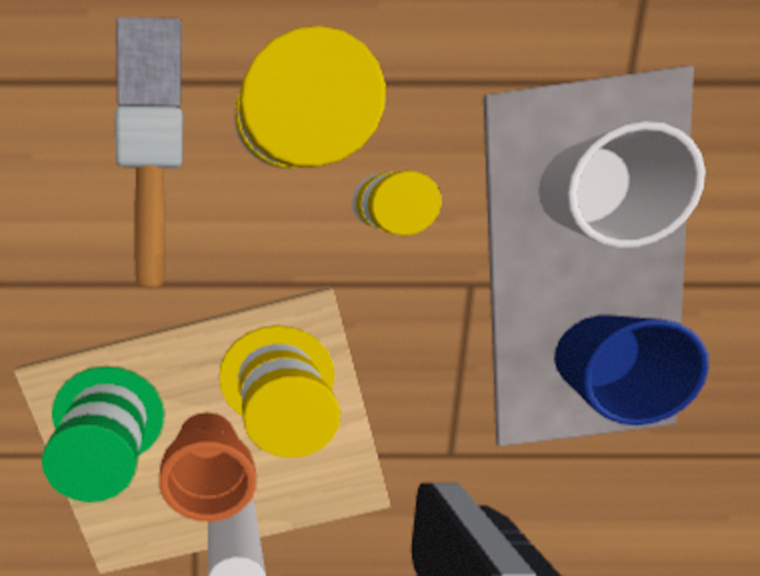

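The crop confirms it: the tile jar's lid measures 56 mm (look-alikes 72 and 40 mm) with its top at 112 mm = 16+6+90, and the board pot's rim is 60 mm (the other is 43 mm). Wrist and top views agree within 3 mm. I'll move the yellow jar first.

```bash
cat >> h.py <<'E'
YEL=np.array([.570,.0812]); GRN=np.array([.602,-.036]); POT=np.array([.6195,.034]); BLU=np.array([.5535,.3073])
TR=np.array([.524,-.316]); ty=np.radians(7.5); u=np.array([np.cos(ty),np.sin(ty)])
TG,TY=TR+.052*u,TR-.052*u
bd=np.radians(15)
def att(xy,z,yaw):
    best=None
    for a in (yaw,yaw+np.pi):
        q=m.inverse_kinematics([*xy,z],down(a))
        if q is not None and (best is None or abs(q[5])<best[0]): best=(abs(q[5]),down(a))
    if best is None: raise SystemExit(f"no ik {xy} {z} {yaw}")
    return best[1]
def stat(s): print(s,"t",round(m.current_time(),1),"tcp",np.round(m.current_ee_pos(),4),"w",round(m.current_grip_width(),3),"gf",np.round(m.current_grip_force(),1),"F",np.round(m.current_force(),1))
HI=.26
def pick(xy,z,yaw,effort=40):
    m.set_gripper(1.0,effort)
    m.move_ptp([*xy,HI],att(xy,HI,yaw)); m.move_l([*xy,z+.05],max_speed=.25); m.move_l([*xy,z],max_speed=.1)
    m.set_gripper(0.0,effort); stat("gripped")
    m.move_l([*xy,z+.03],max_speed=.08); m.move_l([*xy,HI],max_speed=.25); stat("lifted")
def place(xy,z,yaw,open_=1.0):
    m.move_ptp([*xy,HI],att(xy,HI,yaw)); m.move_l([*xy,z+.04],max_speed=.25); m.move_l([*xy,z+.001],max_speed=.05); stat("down")
    m.set_gripper(open_); m.dwell(.2); stat("released")
    m.move_l([*xy,z+.06],max_speed=.12); m.move_l([*xy,HI],max_speed=.3)
def outline(p,W,lo):
    pass
E
python3 - <<'E'
from h import *
d=POT-YEL; yy=np.arctan2(d[1],d[0])+np.pi/2
d=POT-GRN; yg=np.arctan2(d[1],d[0])+np.pi/2
print(np.degrees([yy,yg]),TG,TY)
pick(YEL,.059,yy); place(TY,.042,ty+np.pi/2)
p,W,k=cloud("top","t1"); H=hsv(p); Y=(H[...,0]>20)&(H[...,0]<33)&(H[...,1]>150); G=(H[...,0]>45)&(H[...,0]<80)&(H[...,1]>120)
P=pts(W,Y,TY,.06,.08,.11); print("yl",circ(P) if len(P)>9 else len(P))
print("gl",circ(pts(W,G,GRN,.06,.1,.125)))
E
```

```text
[ 46.36251759 165.96375653] [ 0.57555513 -0.30921264] [ 0.47244487 -0.32278736]
gripped t 7.1 tcp [0.5705 0.0812 0.0599] w 0.642 gf 41.7 F [-1.  -0.3  6.7]
lifted t 8.5 tcp [0.5693 0.0811 0.2583] w 0.639 gf 42.8 F [ 0.  -0.3 -3.1]
down t 11.8 tcp [ 0.4724 -0.3227  0.0429] w 0.643 gf 42.9 F [-0.3  1.  -0.3]
released t 12.4 tcp [ 0.4725 -0.3228  0.043 ] w 1.001 gf 0.0 F [-0.1 -0.7  0.8]
yl [ 4.735e-01 -3.213e-01  5.340e-02  9.480e-02  5.680e+02]
gl [ 6.042e-01 -3.690e-02  5.580e-02  1.117e-01  6.550e+02]
```

The yellow jar stands in the tray. Green next, then a check picture.

```bash
python3 - <<'E'
from h import *
d=POT-GRN; yg=np.arctan2(d[1],d[0])+np.pi/2
pick(GRN,.059,yg); place(TG,.042,ty+np.pi/2)
# look at board/pot/blue from two wrist places
m.move_ptp([.5,.13,.33],att([.5,.13],.33,np.pi/2))
p,W,k=cloud("top","t2"); H=hsv(p); Y=(H[...,0]>20)&(H[...,0]<33)&(H[...,1]>150); G=(H[...,0]>45)&(H[...,0]<80)&(H[...,1]>120)
for n,M,c,z0,z1 in [("yl",Y,TY,.08,.11),("gl",G,TG,.08,.11),("ytile",Y,YEL,.015,.035),("gtile",G,GRN,.015,.035)]: print(n,circ(pts(W,M,c,.06,z0,z1)))
p,W,k=cloud("wrist","w2"); H=hsv(p); h,s=H[...,0],H[...,1]
Y=(h>20)&(h<33)&(s>150); G=(h>45)&(h<80)&(s>120); T=(h<12)&(s>130); B=(h>105)&(h<130)&(s>120)
for n,M,c,z0,z1 in [("ytile",Y,YEL,.015,.035),("gtile",G,GRN,.015,.035),("potrim",T,POT,.094,.11),("bluerim",B,BLU,.06,.075)]: print(n,circ(pts(W,M,c,.06,z0,z1)))
stat("")
E
```

```text
gripped t 17.0 tcp [ 0.6025 -0.0361  0.0599] w 0.645 gf 41.5 F [0.2 0.8 5.7]
lifted t 18.3 tcp [ 0.6013 -0.0359  0.2582] w 0.645 gf 42.9 F [-0.1  0.1 -3.5]
down t 21.2 tcp [ 0.5755 -0.3091  0.043 ] w 0.645 gf 43.1 F [-1.4  1.4  0.2]
released t 21.8 tcp [ 0.5756 -0.3092  0.043 ] w 0.998 gf 0.0 F [ 0.4 -0.7 -0.2]
yl [ 4.736e-01 -3.217e-01  5.350e-02  9.450e-02  5.910e+02]
gl [ 5.769e-01 -3.087e-01  5.450e-02  9.470e-02  6.490e+02]
ytile [5.723e-01 8.120e-02 7.390e-02 2.180e-02 6.460e+02]
gtile [ 6.038e-01 -3.630e-02  7.340e-02  2.190e-02  9.870e+02]
ytile [5.711e-01 8.180e-02 8.280e-02 2.240e-02 2.516e+03]
gtile [ 6.020e-01 -3.510e-02  8.010e-02  2.240e-02  2.306e+03]
potrim [6.194e-01 3.480e-02 6.010e-02 1.009e-01 8.010e+02]
bluerim [5.541e-01 3.083e-01 7.810e-02 6.590e-02 8.390e+02]
 t 25.2 tcp [0.5002 0.1296 0.3297] w 1.001 gf 0.0 F [ 0.  -0.7  0. ]
```

View pics/w2.png

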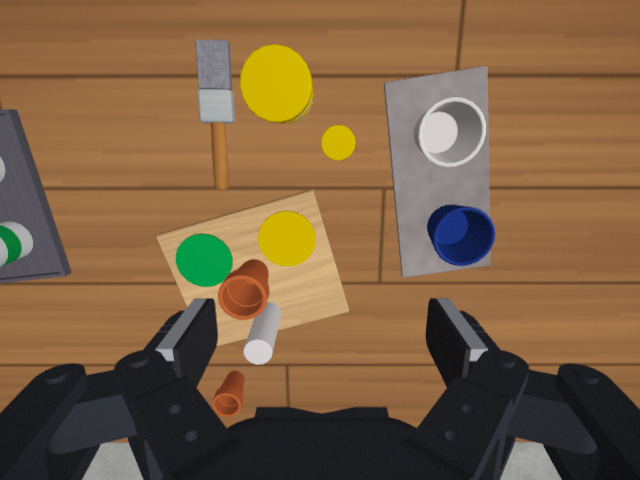

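View pics/t2.png

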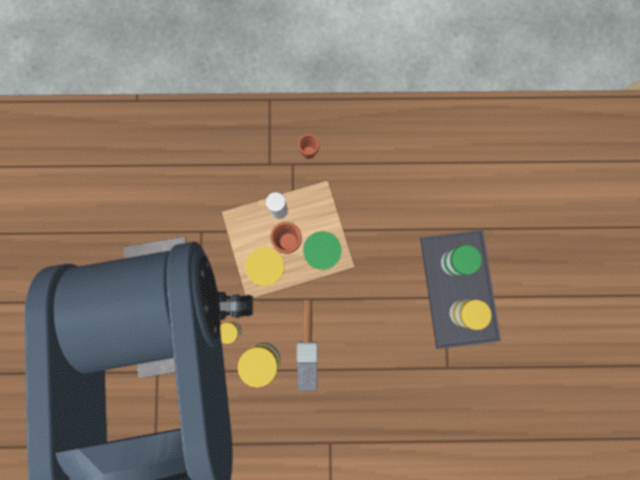

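Both jars stand upright in the tray (top view: (466,261) and (476,315)). The tiles are free, and the pot (243,292) and blue cover pot (462,235) are undisturbed in the wrist view. Next is the pot.

```bash
python3 - <<'E'
from h import *
pick(POT+[.0005,0],.076,bd+np.pi/2,30)
m.move_ptp([*BLU,HI],att(BLU,HI,np.pi/2)); m.move_l([*BLU,.16],max_speed=.2); stat("above")
p,W,k=cloud("side","s3")
f0=m.current_force()[2]
for z in list(np.arange(.15,.079,-.01))+list(np.arange(.079,.0705,-.001)):
    m.move_l([*BLU,z],max_speed=.06); f=m.current_force()[2]-f0
    if f>3: print("contact",z,f); break
stat("low")
E
```

```text
gripped t 29.8 tcp [0.6293 0.0309 0.0867] w 0.001 gf 33.5 F [  1.9 -15.9  62.9]
lifted t 31.1 tcp [0.6193 0.034  0.2581] w 0.0 gf 0.0 F [-0.2 -0.  -0.2]
above t 33.8 tcp [0.5541 0.3074 0.1611] w 0.002 gf 0.0 F [-0.1 -0.2  1.3]
low t 38.7 tcp [0.5534 0.3073 0.0709] w -0.001 gf 0.0 F [ 0.1 -0.5 -0.1]
```

The grasp failed: the gripper shut fully with a 63 N push upwards. I'll lift and look.

```bash
python3 - <<'E'
from h import *
m.move_l([*BLU,HI],max_speed=.25)
m.move_ptp([.5,.13,.33],att([.5,.13],.33,np.pi/2))
p,W,k=cloud("side","s4"); cv2.imwrite("pics/s4c.png",cv2.resize(p[150:310,180:430,::-1],None,fx=3,fy=3))
p,W,k=cloud("wrist","w4"); H=hsv(p); h,s=H[...,0],H[...,1]
T=(h<12)&(s>130); B=(h>105)&(h<130)&(s>120)
P=pts(W,T,POT,.09,.02,.2);print(len(P),np.percentile(P[:,2],[50,90,98,100]).round(3))
for n,M,c,z0,z1 in [("potrim",T,POT,.092,.115),("bluerim",B,BLU,.06,.075)]: print(n,circ(pts(W,M,c,.08,z0,z1)))
E
```

```text
2258 [0.084 0.102 0.102 0.104]
potrim [6.195e-01 3.400e-02 6.070e-02 1.007e-01 8.670e+02]
bluerim [5.536e-01 3.081e-01 7.750e-02 6.570e-02 8.430e+02]
```

View pics/s4c.png

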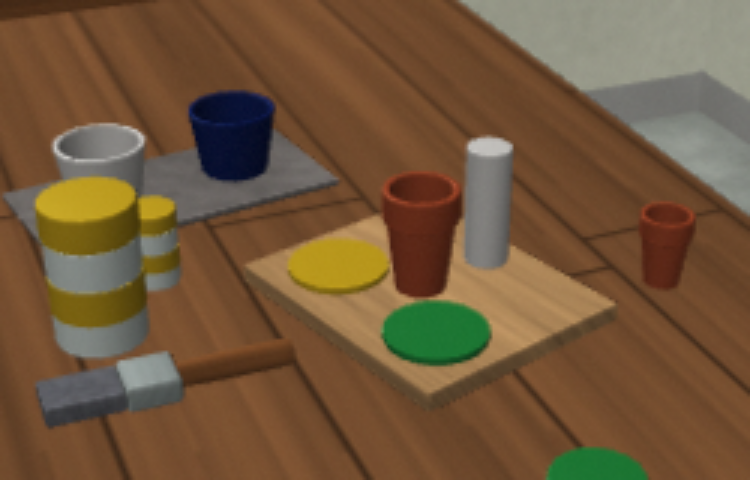

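View pics/w4.png

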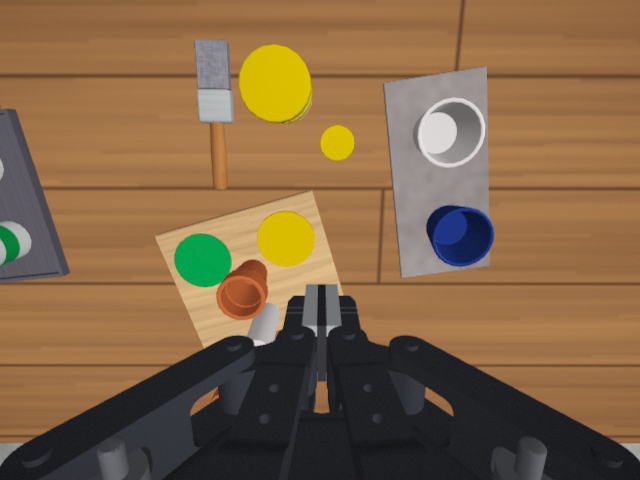

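The pot is untouched at the same place, at (243,295) in w4. The fingers slid off over the rim because the partly open pads stand farther back than the nominal grasp point. I'll measure the actual fingertip height against opening in the wrist depth.

```bash
python3 - <<'E'
from h import *
for o in (0,.7,1.0):
    m.set_gripper(o)
    p,W,k=cloud("wrist"); e=m.current_ee_pos()
    with np.errstate(invalid="ignore"): M=(W[...,2]>.25)&(W[...,2]<.42)&(abs(W[...,0]-e[0])<.015)
    P=W[M]; P=P[np.hypot(*(P[:,:2]-e[:2]).T)<.075]
    t=P[P[:,2]<np.percentile(P[:,2],3)+.002]
    print(o,round(m.current_grip_width(),3),"tip below/above TCP",np.round(np.percentile(P[:,2],[0.5,2,5])-e[2],4),"tip |y|",np.percentile(abs(t[:,1]-e[1]),[5,95]).round(4),"x",np.percentile(t[:,0]-e[0],[5,95]).round(4))
print(m.current_time())
E
```

```text
0 -0.001 tip below/above TCP [0.0284 0.033  0.0407] tip |y| [0.0006 0.0129] x [-0.0126 -0.0079]
0.7 0.703 tip below/above TCP [0.0291 0.0338 0.0394] tip |y| [0.0289 0.0406] x [-0.0125  0.0076]
1.0 1.003 tip below/above TCP [0.0364 0.0397 0.044 ] tip |y| [0.0416 0.049 ] x [-0.0124  0.0077]
41.825
```

Depth is blind at the tips because they are too close. The pixel rows of the tips (285 shut, 300 open) match the 13 mm swing, so at a 60 mm opening the pads sit about 7 mm higher. I'll grip 9 mm lower, which puts the pad centre about 8 mm below the rim and the tips about 4 mm above the blue rim when nested. I'll abort if the grip is empty.

```bash
python3 - <<'E'
from h import *
xy=POT; z=.067
m.set_gripper(1.0,35)
m.move_ptp([*xy,HI],att(xy,HI,bd+np.pi/2)); m.move_l([*xy,z+.05],max_speed=.25); m.move_l([*xy,z],max_speed=.1); stat("at")
m.set_gripper(0.0,35); stat("gripped")
if m.current_grip_width()<.5: m.set_gripper(1.0); m.move_l([*xy,HI]); raise SystemExit("empty")
m.move_l([*xy,z+.03],max_speed=.06); m.move_l([*xy,HI],max_speed=.2); stat("lifted")
if m.current_grip_width()<.5: raise SystemExit("lost")
m.move_ptp([*BLU,HI],att(BLU,HI,np.pi/2)); m.move_l([*BLU,.17],max_speed=.2); stat("above")
p,W,k=cloud("side"); cv2.imwrite("pics/s5c.png",cv2.resize(p[110:290,170:420,::-1],None,fx=3,fy=3))
E
```

```text
at t 45.7 tcp [0.6199 0.034  0.0676] w 1.004 gf 0.0 F [-1.1  0.2  0.3]
gripped t 46.1 tcp [0.6203 0.034  0.0683] w 0.669 gf 36.5 F [-1.1 -0.2  5.6]
lifted t 47.7 tcp [0.6189 0.034  0.2586] w 0.674 gf 37.7 F [-0.8  0.1 -2. ]
above t 50.4 tcp [0.5541 0.3074 0.1711] w 0.678 gf 37.9 F [ 0.1 -0.7 -2. ]
```

View pics/s5c.png

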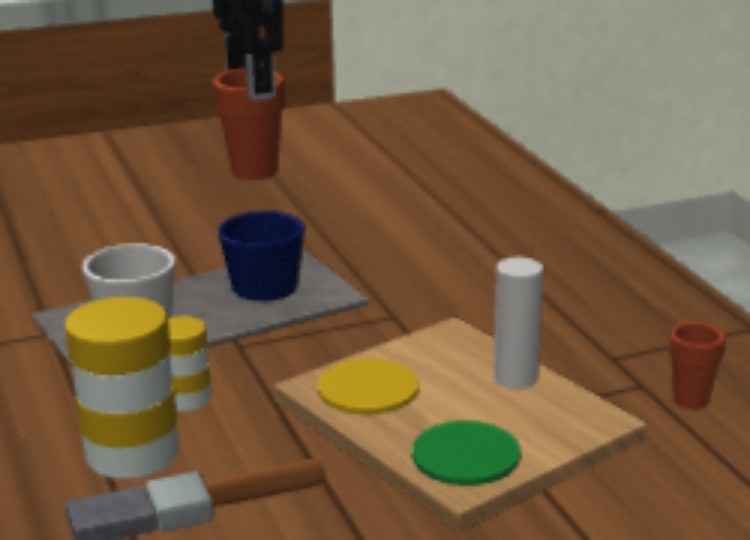

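The pot is held upright (crop (250,120)) above the blue cover pot (262,250). I'll lower it gently with a force check; TCP about 0.064 is expected when nested.

```bash
python3 - <<'E'
from h import *
f0=m.current_force()[2]
for z in [.14,.11,.09,.08,.075,.071,.069]+list(np.arange(.068,.0605,-.001)):
    m.move_l([*BLU,z],max_speed=.06); f=m.current_force()-[0,0,f0]
    if f[2]>2.5 or np.hypot(f[0],f[1])>6: print("contact",round(z,4),f); break
stat("low")
if m.current_ee_pos()[2]<.067:
    m.set_gripper(.85); m.dwell(.3); stat("rel"); m.set_gripper(1.0)
    m.move_l([*BLU,.12],max_speed=.1); m.move_l([*BLU,HI],max_speed=.25)
    m.move_ptp([.45,.15,.33],att([.45,.15],.33,np.pi/2))
    p,W,k=cloud("wrist","w6"); H=hsv(p); h,s=H[...,0],H[...,1]
    T=(h<12)&(s>130); B=(h>105)&(h<130)&(s>120)
    for n,M,c,z0,z1 in [("potrim",T,BLU,.088,.115),("bluerim",B,BLU,.06,.075)]: print(n,circ(pts(W,M,c,.08,z0,z1)))
    stat("")
E
```

```text
contact 0.064 [0.42686426 1.10748243 3.63371686]
low t 54.5 tcp [0.5538 0.3074 0.0644] w 0.673 gf 38.2 F [0.4 1.1 2.9]
rel t 55.1 tcp [0.5535 0.3073 0.064 ] w 0.847 gf 0.0 F [-0.4  0.6  0.2]
potrim [5.504e-01 3.101e-01 6.130e-02 9.660e-02 8.540e+02]
bluerim [5.531e-01 3.075e-01 7.650e-02 6.590e-02 4.290e+02]
 t 57.7 tcp [0.4505 0.1507 0.329 ] w 0.996 gf 0.0 F [0.3 0.  0.6]
```

View pics/w6.png

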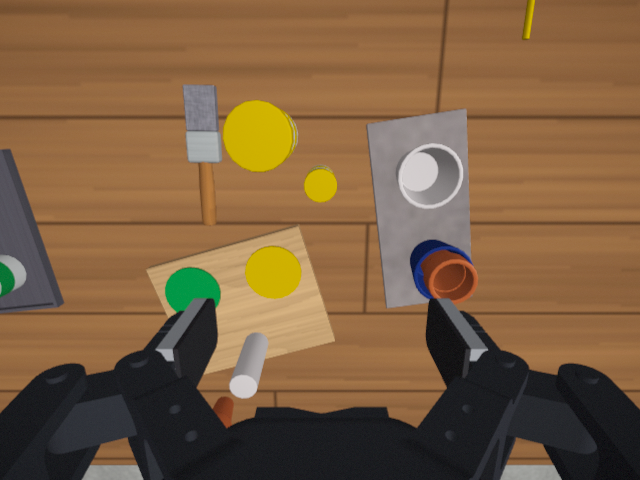

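The pot is nested: its rim is at 0.0966 m (expected 0.097), about 4 mm off-axis, in w6 at (449,276). Now the jars go back.

```bash
python3 - <<'E'
from h import *
yt=ty+np.pi/2
for src,dst,yaw in ((TG,np.array([.6025,-.0357]),bd+np.pi/2),(TY,np.array([.571,.0813]),bd+np.pi/2)):
    pick(src,.042,yt)
    if m.current_grip_width()<.5: raise SystemExit("lost")
    place(dst,.059,yaw)
m.move_ptp([.40,.15,.33],att([.40,.15],.33,np.pi/2))
p,W,k=cloud("wrist","w7"); H=hsv(p); h,s=H[...,0],H[...,1]
Y=(h>20)&(h<33)&(s>150); G=(h>45)&(h<80)&(s>120); T=(h<12)&(s>130); B=(h>105)&(h<130)&(s>120)
for n,M,c,z0,z1 in [("yl",Y,YEL,.1,.125),("gl",G,GRN,.1,.125),("potrim",T,BLU,.088,.115),("bluerim",B,BLU,.06,.075)]: print(n,circ(pts(W,M,c,.08,z0,z1)))
p,W,k=cloud("side"); cv2.imwrite("pics/s7c.png",cv2.resize(p[150:310,180:430,::-1],None,fx=3,fy=3))
stat("end")
E
```

```text
gripped t 61.7 tcp [ 0.576  -0.3094  0.0429] w 0.64 gf 42.0 F [ 0.1 -0.4  5.5]
lifted t 63.1 tcp [ 0.5749 -0.3088  0.2581] w 0.642 gf 42.8 F [-0.4 -0.1 -3. ]
down t 65.9 tcp [ 0.6024 -0.0356  0.06  ] w 0.643 gf 43.0 F [-1.6  0.9  1.4]
released t 66.6 tcp [ 0.6025 -0.0357  0.06  ] w 1.002 gf 0.0 F [0.1 0.  0.9]
gripped t 71.1 tcp [ 0.4728 -0.3231  0.0429] w 0.638 gf 41.8 F [-0.1  1.7  5.5]
lifted t 72.5 tcp [ 0.4719 -0.3224  0.2583] w 0.64 gf 42.8 F [ 0.2  0.2 -3. ]
down t 75.8 tcp [0.5709 0.0814 0.06  ] w 0.642 gf 43.3 F [-2.6 -0.4  1.9]
released t 76.4 tcp [0.571  0.0813 0.06  ] w 1.001 gf 0.0 F [ 0.1 -0.6  0.4]
yl [5.689e-01 8.260e-02 5.710e-02 1.123e-01 1.614e+03]
gl [ 0.  0.  0. nan  0.]
potrim [5.496e-01 3.092e-01 5.930e-02 9.610e-02 2.570e+02]
bluerim [5.529e-01 3.074e-01 7.640e-02 6.590e-02 4.210e+02]
end t 80.0 tcp [0.4001 0.15   0.3299] w 1.0 gf 0.0 F [-1.  -0.   0.6]
  return _methods._mean(a, axis=axis, dtype=dtype,
  ret = ret.dtype.type(ret / rcount)
```

View pics/s7c.png

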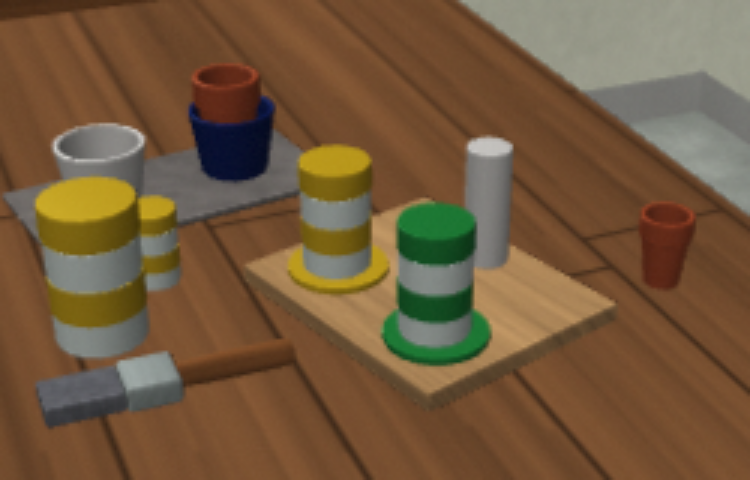

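Both jars stand centred on their own tiles (crop (337,215) and (436,275)), the pot sits in the blue cover pot (230,120), and the white pot and brush are unmoved. Handing in.

```bash
python3 -c "
from bench import manip as m
print(m.sign_off())"
```

```text
the job is handed in; nothing more can be done
None
```

I handed the job in at about 80 s: the terracotta pot is nested in the blue cover pot (about 4 mm off-axis) and both jars stand on their own tiles; the first grasp of the pot slipped off its rim (up to about 63 N) without shifting it, and no verdict came back at hand-in.

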